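Nip a mallet-head blank in the ratchet jig

ROBOT

A 6-joint arm with a two-finger parallel gripper is mounted at the origin on the work surface. World frame = base frame: x ahead of the robot, y to its left, z up, the work surface at z = 0. Lengths are in m, angles in rad, forces in N, time in s.
With the tool pointing down it reaches from about 0.225 to 0.875 m from the base axis. Payload 3.4 kg.
Tool frame: the origin (TCP) lies between the finger pads; the fingertips stand 11 mm ahead of it and the grasp point (between the pads) lies 8 mm behind it; z points along the fingers, y is the line along which they close (so a half turn about z gives the same grasp; the last joint's range is limited). The gripper opens to 85 mm and grips with 20 to 120 N. Pads are 22 mm wide; open, the fingers measure 114 mm over their backs; the gripper's body (76 mm by 85 mm) begins 54 mm behind the grasp point. The pads swing forward as they close: fully open they stand 13 mm farther back than shut.
Start: joints at [-1.252, 0.276, 1.505, -0, 1.361, -0.121], TCP at [0.245, -0.52, 0.242] pointing down, gripper open.
Joint ranges: [-2.89, 2.89], [-0.75, 2.08], [0.22, 2.7], [-1.18, 4.32], [0.11, 2.71], [-2.7, 2.7]. Speed limits (rad/s): [2.57, 2.57, 3.14, 3.14, 3.14, 3.14].

INTERFACE

Orientations are given as a unit quaternion [w, x, y, z].
In Python, from rig import sensors, eyes, manip gives the robot as it stands.
- The arm moves only by the tool drive_tool, never from a script. Its argument "deltas" is a list of rows, each an object with "linear": the shift along the world's x, y, z in mm, a list of three; "twist": the turn about the world's z in degrees; "claw": the opening, from 0 (shut) to 1 (fully open). In form: [{"linear": [tx, ty, tz], "twist": twist, "claw": claw}, ...]. A call has 1 to 12 rows; each row is the pose to reach, as a shift and turn from the pose commanded when the call began; what a row does not reach only later rows make up. A row lasts 1/12 s, in which the tool goes at most 41.7 mm and 7.16 degrees, less where a joint would pass 70% of its speed; a pose out of reach is approached as far as the arm can. A call with a gripper value outside its range is refused whole. The fingers move at their own pace and stop on an object; "squeeze" is the grip in N (left out, the last holds). Time passes only in rows, so rows that repeat a pose let the fingers close. It gives the time, the measured TCP pose, the force, the opening and the grip force at its end, in the units of the state.
- sensors.get_state(): the state, without advancing time (a new reading comes with each control period).
- eyes.get_image(name): name is "scene" or "top" or "wrist"; returns the picture (384x512x3 uint8, red, green, blue); there is no depth.
- eyes.camera_model(name): a dict with "intrinsics" (3x3 intrinsics, pixels), "dist" ([k1, k2, p1, p2, k3] as OpenCV has them; the pictures are not rectified), "R" (3x3) and "t" (3): a world point X has camera coordinates R X + t. Camera axes: x right, y down, z forward; pixel columns grow to the right and rows downward; lengths in m; the calibration is good to about 2 mm. A picture is of the moment at which its call begins: read the wrist's pose just before it. camera_model takes no time and is no camera call; for the wrist camera it gives the pose at the moment of the call.
- manip.sign_off(): hands the job in; it is judged then, once.
The state is a dict: "clock": time; "qpos": joint angles; "qd": joint speeds; "effort": joint torques, N m; "position": TCP position; "ee_rot": TCP orientation; "contact_force": force on the tool from outside, world axes, zero at the start; "moment": the same for the moment, N m; "width": finger opening in m; "gripper_force": force on a finger pad.
Only numpy, scipy, OpenCV 4.12 (cv2) and the standard library are available. Lean on these libraries where they do the work, as an engineer would, in place of code of your own. Each camera call takes 0.05 s, during which the arm holds its last target. There are 200 camera calls.

TASK

Lay the beech mallet-head blank flat in the open bed of the ratchet jig, between the jaw and the rubber pad, its long side along the jig. Then push the toothed jaw forward past the clicking pawls until the blank is gripped firmly against the sprung pad: stop at a push of about 20 N and never squeeze the blank with more than 26 N. Let go and leave the blank gripped by the jig alone, and leave the other tools on the bench where they are.

Things in the scene. Friction and masses are not known exactly. Their poses are not given: they have to be found in the camera images.
- jig: Plywood jig base, 460 x 110 x 15 mm, fixed to the bench. Origin on its underside, on the channel's centre line; x runs along the channel in the closing direction (jaw to pad), z up; spans x -235 to +225 mm. Its top, the bed, is at z 15 mm. The 52 mm wide channel has 12 mm thick side walls (y 26 to 38 mm each side), tops at z 27 mm.
- bed (a point): Point on the bed, on the centre line, jig x 55 mm, z 15 mm: the middle of the space that is open from above and always free for the blank at the start (jig x 10 to 100 mm). Axes as the jig's.
- bridge (a point): Top of the pawls' bridge, jig x -72 mm, z 70 mm: two steel posts (jig x -85 to -59 mm, y 30 to 38 mm each side) with a pin between them. Near it, jig x -230 to -25 mm, aluminium strips on the side walls (tops at z 32 mm) hold the jaw's foot down.
- pawl_tips (a point): Tips of the two red sprung pawls, half a tooth apart, resting over the jaw's tooth rack (jig x -33 mm). They let the jaw go forward, clicking every 2 mm against 3 to 6 N of drag, and block its return. Once on the teeth (after 10 to 22 mm of travel) the jaw slips back by up to about 2 mm when let go, so the grip then drops by up to about 7 N.
- jig_end (a point): Far end of the jig's top (jig x 225 mm, z 15 mm). Before it stands a dark tail stop with a black rubber pad, 44 mm wide, z 29 to 59 mm, facing the jaw. Its face was left anywhere from jig x 100 to 165 mm: not measured, to be felt or seen. The pad is sprung: it gives from 8 N on, then 3 N more per mm (26 N at 6 mm), and bottoms at 10 mm.
- jaw: Sliding jaw with aluminium tooth rack, 225 mm long, loose but captive in the channel, 0.3 to 0.55 kg. Origin at the foot of its flat front face, on the bed and centre line; axes as the jig's. Front block dark wood, 20 x 46 x 42 mm. At its rear a dark push block, 20 mm thick, 30 mm wide, x -225 to -205 mm, top at z 58 mm. It starts with its front face at jig x 0 to 10 mm.
- push_face (a point): Middle of the rear face (facing the jaw's -x) of the jaw's push block, 46 mm above the bed, 12 mm below the block's top and 61 mm above the bench. Push here in the jaw's +x; the full stroke is 30 to 115 mm.
- blank: Beech block with a dark square on top, 60 (x) x 45 (y) x 50 (z) mm, 0.08 to 0.15 kg, loose on the bench. Origin at the centre of its underside. It has to lie on the bed with its x axis along the jig (either way round).
- chisel_a_mid (a point): Bystander: bench chisel, 230 mm long, dark handle, 24 mm blade; point at its middle, 13 mm above its underside.
- chisel_b_mid (a point): Bystander: bench chisel, 230 mm long, brown handle, 18 mm blade; point at its middle.
- chisel_c_mid (a point): Bystander: bench chisel, 230 mm long, dark handle, 12 mm blade; point at its middle.
- hammer: Bystander: hammer, 260 mm long, light wooden handle along its x; origin under its middle.
- offcut: Bystander: dark wood offcut, 130 x 35 x 20 mm; origin under its centre.
- marker: Bystander: black marker pen, 130 x 14 x 14 mm; origin under its centre.
- jar: Bystander: jar, 64 mm across, 70 mm high, cork-wrapped; origin under its centre.
Not all that is in view belongs to the job. Several things look just like the blank: the one meant starts farthest from the robot's base.

How it is judged:
On the way, in this order (a step that is already met when the one before it is completed fails the run):
1. the blank lies flat on the bed ahead of the jaw, let go (y of blank in the frame of jig between -0.006 and 0.006 m and z of blank in the frame of jig between 0.012 and 0.019 m and x of blank in the frame of jaw above 0.025 m and x of blank in the frame of jig below 0.16 m and angle between blank's own z axis and vertical below 0.08 rad and angle between the x axis of blank and the x axis of jig, either way round below 0.2 rad and contact force between the fingers and blank below 0.1 N and linear speed of blank below 0.02 m/s), for 0.2 s.
2. the jaw has been pushed past the pawls and grips the blank against the pad (contact force between jaw and blank above 6 N and x of jaw in the frame of jig above 0.025 m), for 0.2 s.
At the end, for the whole second after the job is handed in: The blank lies flat on the bed (centred in the channel within 6 mm, within 4 mm of the bed in height, tilted less than 0.08 rad, aligned with the jig within 0.2 rad), and with the robot away the jaw, held by the pawls, still presses on it with 6 to 26 N; everything at rest (y of blank in the frame of jig between -0.006 and 0.006 m and z of blank in the frame of jig between 0.012 and 0.019 m and x of blank in the frame of jaw above 0.025 m and x of blank in the frame of jig below 0.16 m and angle between blank's own z axis and vertical below 0.08 rad and angle between the x axis of blank and the x axis of jig, either way round below 0.2 rad and contact force between jaw and blank between 6 and 26 N and linear speed of each of blank, jaw below 0.01 m/s and z of jaw in the frame of jig below 0.019 m and contact force between the fingers and jaw below 0.1 N); the robot touches nothing.
It fails at once if the jaw squeezes the blank with more than 26 N (contact force between jaw and blank above 26 N).
It fails at once if another tool on the bench is moved by more than 30 mm (distance of any of chisel_a_mid, chisel_b_mid, chisel_c_mid, hammer, offcut, marker, jar from where it was at the start of the episode above 0.03 m).
It also fails if it takes over 61 s, if anything falls off the work surface, if the arm or the gripper's body presses on something with over 40 N, if the wrist force passes 120 N, or if a joint passes its speed limit or range.

## Working session

There is one attempt and no reset: what is moved stays moved. The work goes in short steps, Python scripts to look and compute and a tool call to move; the robot and the scene stay as the last step left them, time stands still between calls to the robot, and variables do not carry over. Pictures are saved under pics/ and viewed, at most 10 in all, crops included, and the job is handed in when it is done.

Besides the shell and the picture viewer there is one more tool, called after "Request:" in YAML: its name, and indented under it one key for each argument. drive_tool: Moves the arm, as the interface text tells. Its arguments: {"type":"object","properties":{"deltas":{"type":"array","items":{"type":"object","properties":{"linear":{"type":"array","items":{"type":"number"}},"twist":{"type":"number"},"claw":{"type":"number"}}}},"squeeze":{"type":"number"}},"required":["deltas"]}

```bash
mkdir -p pics; ls; python3 - <<'E'
from rig import sensors, eyes, manip
import cv2,numpy as np
s=sensors.get_state();print(s)
for n in("top","scene"):
    im=eyes.get_image(n);m=eyes.camera_model(n);print(n,m)
    cv2.imwrite(f"pics/{n}0.png",im[:,:,::-1])
    np.save(f"pics/{n}0.npy",im)
E
```

```text
pics
{'clock': 0.0, 'qpos': array([-1.25202970e+00,  2.76604427e-01,  1.50614539e+00,  4.09881716e-05,
        1.36070054e+00, -1.21004608e-01]), 'qd': array([ 1.16895287e-04, -1.59691704e-03, -6.85277139e-04, -6.02817628e-05,
       -2.43890129e-04, -2.41982961e-03]), 'effort': array([-1.86589328e-03, -4.16780376e+01, -2.45808667e+01, -4.64347722e-04,
        1.09971355e-02, -1.24210121e-05]), 'position': array([ 0.24464009, -0.51979552,  0.24142943]), 'ee_rot': array([-9.26291951e-04,  9.75922920e-01,  2.18113711e-01, -7.17545386e-05]), 'contact_force': array([ 0.51636902, -0.70370392,  0.41951627]), 'moment': array([-0.01359485, -0.01260819,  0.03674471]), 'gripper_force': 0.0, 'width': 0.08489261010297326}
top {'intrinsics': array([[398.12438578,   0.        , 255.27015688],
       [  0.        , 398.12438578, 185.73447798],
       [  0.        ,   0.        ,   1.        ]]), 'dist': array([0.02720533, 0.        , 0.        , 0.        , 0.        ]), 'R': array([[-0.00891657, -0.99992448, -0.00845754],
       [-0.99597847,  0.00963478, -0.08907333],
       [ 0.08914809,  0.0076293 , -0.99598916]]), 't': array([-0.05442924,  0.53039356,  1.32130712])}
scene {'intrinsics': array([[465.34668448,   0.        , 254.71153108],
       [  0.        , 465.34668448, 194.14593162],
       [  0.        ,   0.        ,   1.        ]]), 'dist': array([0.05923818, 0.        , 0.        , 0.        , 0.        ]), 'R': array([[-0.85475591,  0.51881745,  0.01485851],
       [ 0.42717202,  0.71945333, -0.54764128],
       [-0.29481586, -0.46175248, -0.83658129]]), 't': array([ 0.48455838, -0.14573821,  1.50195693])}
```

View pics/top0.png

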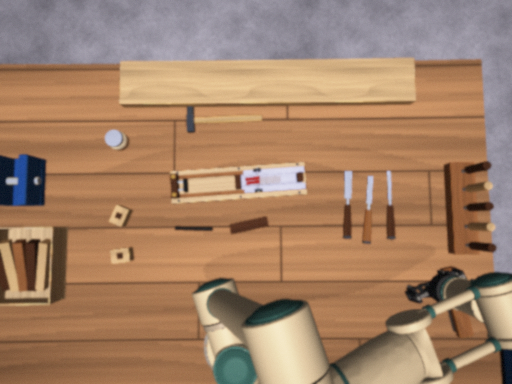

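View pics/scene0.png

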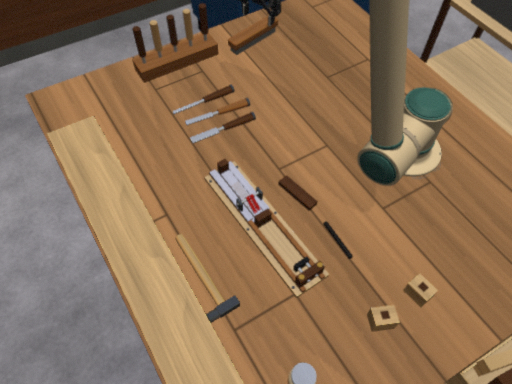

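The top view shows the jig at about (172–306, 165–202). The push block is at the right end (~303,178) and the tail pad at the left (~175,185), so it closes toward world +y. The two blanks are at (120,216) and (121,256), and the first is the farther one. I'll compute rough positions next.

```bash
cat > h.py <<'E'
import cv2,numpy as np
from rig import sensors, eyes, manip
def ray(m,uv,z):
    K=np.array(m["intrinsics"]);R=np.array(m["R"]);t=np.array(m["t"])
    p=cv2.undistortPoints(np.array(uv,float).reshape(-1,1,2),K,np.array(m["dist"])).reshape(-1,2)
    d=np.c_[p,np.ones(len(p))]@R; c=-R.T@t
    return c+d*((z-c[2])/d[:,2])[:,None]
def proj(m,X):
    R=np.array(m["R"]);t=np.array(m["t"])
    return cv2.projectPoints(np.array(X,float).reshape(-1,1,3),cv2.Rodrigues(R)[0],t,np.array(m["intrinsics"]),np.array(m["dist"]))[0].reshape(-1,2)
def shot(n,name):
    m=eyes.camera_model(n);im=eyes.get_image(n)
    cv2.imwrite(f"pics/{name}.png",im[:,:,::-1]);np.savez(f"pics/{name}.npz",im=im,**{k:np.array(v) for k,v in m.items()})
    return im,m
E
python3 - <<'E'
from h import *
np.set_printoptions(precision=4,suppress=True)
m=eyes.camera_model("top")
print(ray(m,[(120,216),(121,256)],.05)); print(ray(m,[(303,178),(175,187)],.07))
print(ray(m,[(172,170),(303,163),(306,193),(174,203)],.02))
im=cv2.imread("pics/top0.png")
a=cv2.resize(im[150:230,160:320],None,fx=5,fy=5,interpolation=cv2.INTER_CUBIC)
b=cv2.resize(im[190:230,80:160],None,fx=5,fy=5,interpolation=cv2.INTER_CUBIC)
b=cv2.copyMakeBorder(b,0,0,0,400,0); cv2.imwrite("pics/crop0.png",np.vstack([a,b])[:600])
w,mw=shot("wrist","w0"); print(mw)
R=np.array(mw["R"]);print(-R.T@np.array(mw["t"]))
E
```

```text
[[0.4319 0.386  0.05  ]
 [0.302  0.3797 0.05  ]]
[[ 0.5495 -0.2156  0.07  ]
 [ 0.5241  0.2021  0.07  ]]
[[ 0.5866  0.2233  0.02  ]
 [ 0.6062 -0.2222  0.02  ]
 [ 0.5039 -0.2304  0.02  ]
 [ 0.4743  0.2155  0.02  ]]
{'intrinsics': array([[292.4044,   0.    , 252.3587],
       [  0.    , 292.4044, 191.1141],
       [  0.    ,   0.    ,   1.    ]]), 'dist': array([-0.0248,  0.    ,  0.    ,  0.    ,  0.    ]), 'R': array([[ 0.4253, -0.905 , -0.0019],
       [-0.8677, -0.4084,  0.2833],
       [-0.2572, -0.1188, -0.959 ]]), 't': array([-0.5737, -0.0364,  0.3782])}
[ 0.3097 -0.4891  0.372 ]
```

View pics/crop0.png

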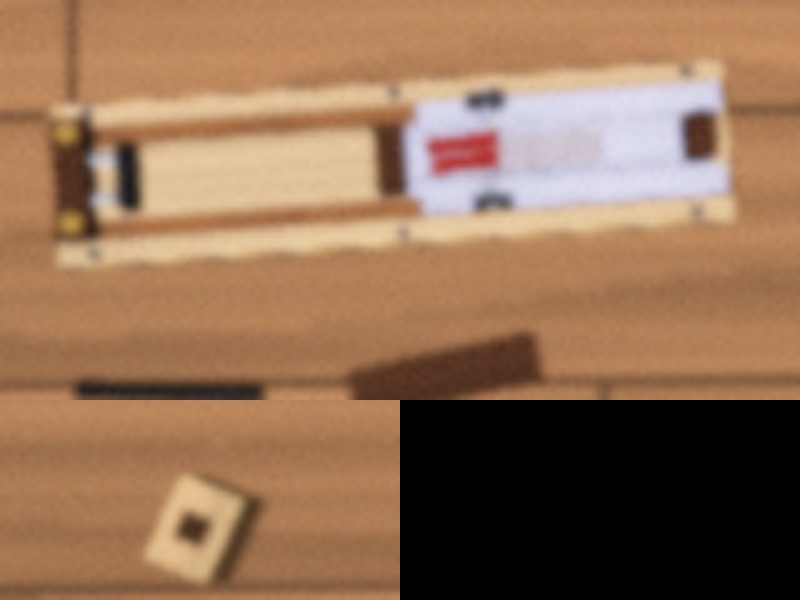

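Jig corners in the top image are near (170,171), (304,162), (307,194) and (171,203). The pad face is around col 188 and the jaw front around col 235, so the open gap is about 150 mm. The blank's long axis is at world yaw about 152°, and the jig's is about 93°. I'll move above the blank and look from there.

Request:
drive_tool:
  deltas:
    - {"linear": [94,453,0],"twist": 64,"claw": 1}
    - {"linear": [94,453,0],"twist": 64,"claw": 1}
    - {"linear": [94,453,0],"twist": 64,"claw": 1}
    - {"linear": [94,453,0],"twist": 64,"claw": 1}
    - {"linear": [94,453,0],"twist": 64,"claw": 1}
    - {"linear": [94,453,0],"twist": 64,"claw": 1}
    - {"linear": [94,453,0],"twist": 64,"claw": 1}
    - {"linear": [94,453,0],"twist": 64,"claw": 1}
    - {"linear": [94,453,0],"twist": 64,"claw": 1}
    - {"linear": [94,453,0],"twist": 64,"claw": 1}
    - {"linear": [94,453,0],"twist": 64,"claw": 1}
    - {"linear": [94,453,0],"twist": 64,"claw": 1}

```text
clock: 1.15
position: [0.3385, -0.0606, 0.2423]
ee_rot: [-0.001, 0.709, 0.705, 0.002]
contact_force: [0.2, -0.9, 0.4]
width: 0.0854
gripper_force: 0.0
```

Request:
drive_tool:
  deltas:
    - {"linear": [93,453,0],"twist": 63,"claw": 1}
    - {"linear": [93,453,0],"twist": 63,"claw": 1}
    - {"linear": [93,453,0],"twist": 63,"claw": 1}
    - {"linear": [93,453,0],"twist": 63,"claw": 1}
    - {"linear": [93,453,0],"twist": 63,"claw": 1}
    - {"linear": [93,453,0],"twist": 63,"claw": 1}
    - {"linear": [93,453,0],"twist": 63,"claw": 1}
    - {"linear": [93,453,0],"twist": 63,"claw": 1}
    - {"linear": [93,453,0],"twist": 63,"claw": 1}
    - {"linear": [93,453,0],"twist": 63,"claw": 1}
    - {"linear": [93,453,0],"twist": 63,"claw": 1}
    - {"linear": [93,453,0],"twist": 63,"claw": 1}

```text
clock: 2.15
position: [0.4335, 0.392, 0.2412]
ee_rot: [-0.0, 0.238, 0.971, 0.002]
contact_force: [0.2, -0.3, 0.9]
width: 0.0853
gripper_force: 0.0
```

```bash
python3 - <<'E'
from h import *
np.set_printoptions(precision=4,suppress=True)
s=sensors.get_state();print(s["clock"],s["position"],s["ee_rot"],s["qpos"])
shot("wrist","w1")
E
```

```text
2.15 [0.4335 0.392  0.2412] [-0.      0.2384  0.9712  0.0023] [ 0.6143  0.2888  1.4893  0.0031  1.36   -0.4757]
```

View pics/w1.png

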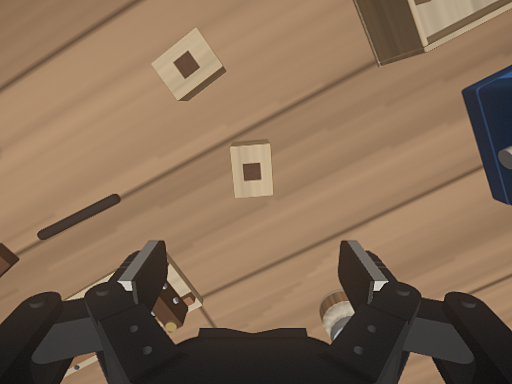

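The wrist view has the target blank's top face centred at (252,172), with corners near (231,147), (270,144), (273,195) and (236,198). The decoy is at (186,65), the jar at (340,310), and the jig's end at bottom left. I'll refine these with a mask.

```bash
python3 - <<'E'
from h import *
np.set_printoptions(precision=4,suppress=True)
d=np.load("pics/w1.npz");im=d["im"]
hsv=cv2.cvtColor(im,cv2.COLOR_RGB2HSV); print(hsv[155,240],hsv[142,250],hsv[220,240],hsv[172,252])
m=((hsv[...,1]<95)&(hsv[...,2]>165)).astype(np.uint8)*255
n,l,st,c=cv2.connectedComponentsWithStats(m)
for i in range(1,n):
    if st[i,4]>400 and abs(c[i]-[252,172]).max()<15:
        cn=cv2.findContours((l==i).astype(np.uint8),cv2.RETR_EXTERNAL,cv2.CHAIN_APPROX_NONE)[0][0]
        b=cv2.boxPoints(cv2.minAreaRect(cn)); P=ray(d,b,.05); print(st[i],b,P)
        rr=cv2.minAreaRect((P[:,:2]*1000).astype(np.float32)); 
        W=ray(d,cn.reshape(-1,2),.05)[:,:2]*1000; print(cv2.minAreaRect(W.astype(np.float32)))
dk=(hsv[...,2]<120)[150:195,232:272]; yx=np.argwhere(dk); print(len(yx), ray(d,[yx.mean(0)[::-1]+[232,150]],.05))
E
```

```text
[ 17  72 184] [ 16 106 128] [ 14  95 163] [ 13 114 101]
[ 230  144   43   54 1722] [[229.4851 146.8515]
 [269.1881 142.8812]
 [274.3564 194.5643]
 [234.6535 198.5347]] [[0.3972 0.3837 0.05  ]
 [0.4135 0.4243 0.05  ]
 [0.4692 0.403  0.05  ]
 [0.4521 0.3602 0.05  ]]
((432.71160888671875, 392.5508728027344), (44.18062973022461, 59.705482482910156), 66.91944885253906)
272 [[0.4326 0.3924 0.05  ]]
```

Request:
drive_tool:
  deltas:
    - {"linear": [0,0,-40],"twist": 5.5,"claw": 1}
    - {"linear": [0,0,-80],"twist": 5.5,"claw": 1}
    - {"linear": [0,0,-120],"twist": 5.5,"claw": 1}
    - {"linear": [0,0,-120],"twist": 5.5,"claw": 1}
    - {"linear": [0,0,-120],"twist": 5.5,"claw": 1}

```text
clock: 2.62
position: [0.4306, 0.3834, 0.1209]
ee_rot: [-0.002, 0.194, 0.981, -0.002]
contact_force: [0.1, 0.8, 0.3]
width: 0.0853
gripper_force: 0.0
```

```bash
python3 - <<'E'
from h import *
np.set_printoptions(precision=4,suppress=True)
im,d=shot("wrist","w2")
s=sensors.get_state();print(s["clock"],s["position"],s["ee_rot"])
hsv=cv2.cvtColor(im,cv2.COLOR_RGB2HSV)
m=((hsv[...,1]<95)&(hsv[...,2]>165)).astype(np.uint8)*255
n,l,st,c=cv2.connectedComponentsWithStats(m)
p0=proj(d,[[.4327,.3925,.05]])[0];print(p0)
for i in range(1,n):
    if st[i,4]>1000 and abs(c[i]-p0).max()<25:
        cn=cv2.findContours((l==i).astype(np.uint8),cv2.RETR_EXTERNAL,cv2.CHAIN_APPROX_NONE)[0][0]
        W=ray(d,cn.reshape(-1,2),.05)[:,:2]*1000; print(st[i],cv2.minAreaRect(W.astype(np.float32)))
E
```

```text
2.6667 [0.4325 0.3849 0.1233] [ 0.0002  0.1938  0.981  -0.0001]
[265.3029 206.4734]
[ 236  167   63   77 3952] ((433.0472106933594, 393.1546325683594), (44.37382125854492, 59.08356857299805), 66.90302276611328)
```

Request:
drive_tool:
  deltas:
    - {"linear": [1,7,-30],"twist": 0,"claw": 1}
    - {"linear": [1,7,-60],"twist": 0,"claw": 1}
    - {"linear": [1,7,-91],"twist": 0,"claw": 1}
    - {"linear": [1,7,-91],"twist": 0,"claw": 1}
    - {"linear": [1,7,-91],"twist": 0,"claw": 0.2}
    - {"linear": [1,7,-91],"twist": 0,"claw": 0.2}
    - {"linear": [1,7,-91],"twist": 0,"claw": 0.2}
    - {"linear": [1,7,-91],"twist": 0,"claw": 0.2}
    - {"linear": [1,7,-91],"twist": 0,"claw": 0.2}
    - {"linear": [1,7,-91],"twist": 0,"claw": 0.2}
  squeeze: 40

```text
clock: 3.5
position: [0.4347, 0.3939, 0.0344]
ee_rot: [0.002, 0.193, 0.981, 0.002]
contact_force: [-0.4, -0.5, 6.6]
width: 0.044
gripper_force: 42.3
```

Request:
drive_tool:
  deltas:
    - {"linear": [0,0,0],"twist": 0,"claw": 0.2}
    - {"linear": [0,0,40],"twist": 0,"claw": 0.2}
    - {"linear": [0,0,80],"twist": 0,"claw": 0.2}
    - {"linear": [0,0,120],"twist": 0,"claw": 0.2}
    - {"linear": [0,0,120],"twist": 0,"claw": 0.2}

```text
clock: 3.92
position: [0.4375, 0.3961, 0.1614]
ee_rot: [0.006, 0.193, 0.981, 0.007]
contact_force: [0.3, 1.3, -0.5]
width: 0.0443
gripper_force: 42.0
```

Request:
drive_tool:
  deltas:
    - {"linear": [108,-344,70],"twist": -64.5,"claw": 0.2}
    - {"linear": [108,-344,70],"twist": -64.5,"claw": 0.2}
    - {"linear": [108,-344,70],"twist": -64.5,"claw": 0.2}
    - {"linear": [108,-344,70],"twist": -64.5,"claw": 0.2}
    - {"linear": [108,-344,70],"twist": -64.5,"claw": 0.2}
    - {"linear": [108,-344,70],"twist": -64.5,"claw": 0.2}
    - {"linear": [108,-344,70],"twist": -64.5,"claw": 0.2}
    - {"linear": [108,-344,70],"twist": -64.5,"claw": 0.2}
    - {"linear": [108,-344,70],"twist": -64.5,"claw": 0.2}
    - {"linear": [108,-344,70],"twist": -64.5,"claw": 0.2}
    - {"linear": [108,-344,70],"twist": -64.5,"claw": 0.2}
    - {"linear": [108,-344,70],"twist": -64.5,"claw": 0.2}

```text
clock: 4.92
position: [0.5404, 0.049, 0.2219]
ee_rot: [-0.0, 0.687, 0.727, 0.001]
contact_force: [-0.3, -0.2, -0.8]
width: 0.0444
gripper_force: 42.0
```

```bash
python3 - <<'E'
from h import *
np.set_printoptions(precision=4,suppress=True)
im,d=shot("wrist","w3")
s=sensors.get_state();print(s["clock"],s["position"],s["ee_rot"])
E
```

```text
4.9667 [0.5402 0.0495 0.2216] [-0.0003  0.6867  0.727   0.0003]
```

View pics/w3.png

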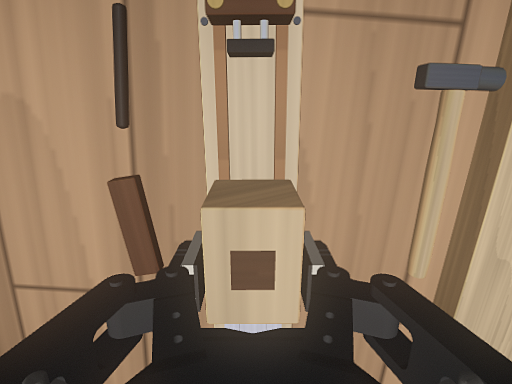

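The wrist view shows the base's outer edges at cols ~200–207 (left) and ~299–302 (right), the pad at (228–273, 38–56), and the held blank well aligned with the jig. I'll measure the axis line and the pad.

```bash
python3 - <<'E'
from h import *
np.set_printoptions(precision=4,suppress=True)
d=np.load("pics/w3.npz");im=d["im"]
g=cv2.GaussianBlur(im,(3,5),0).astype(float)
pts=[]
for r in range(65,170,15):
    gx=np.abs(np.diff(g[r].sum(1))) ; idx=[c for c in range(190,312) if gx[c]>25 and gx[c]==gx[c-2:c+3].max()]
    print(r,[(c,int(gx[c])) for c in idx])
print("col profile 251:",[(r,*map(int,im[r,240])) for r in range(28,62)][::1])
E
```

```text
65 [(199, 70), (213, 65), (226, 134), (274, 88), (287, 60), (300, 63)]
80 [(200, 88), (214, 84), (227, 97), (274, 92), (286, 59), (299, 45)]
95 [(201, 96), (215, 66), (227, 115), (274, 99), (286, 64), (299, 50)]
110 [(202, 83), (215, 81), (227, 97), (274, 79), (286, 60), (299, 51)]
125 [(203, 59), (216, 83), (228, 108), (273, 84), (285, 65), (298, 40)]
140 [(203, 75), (216, 76), (228, 108), (273, 91), (285, 79), (298, 68)]
155 [(204, 83), (217, 102), (229, 91), (273, 102), (285, 66), (297, 55)]
col profile 251: [(28, 137, 128, 121), (29, 139, 129, 122), (30, 140, 130, 123), (31, 141, 131, 124), (32, 143, 133, 126), (33, 143, 133, 126), (34, 144, 134, 128), (35, 146, 135, 128), (36, 149, 138, 131), (37, 152, 141, 134), (38, 129, 119, 112), (39, 51, 45, 40), (40, 61, 54, 50), (41, 64, 57, 52), (42, 65, 58, 54), (43, 66, 59, 54), (44, 65, 58, 53), (45, 65, 59, 53), (46, 67, 59, 53), (47, 67, 59, 53), (48, 67, 60, 55), (49, 69, 61, 55), (50, 69, 61, 55), (51, 71, 63, 56), (52, 67, 56, 48), (53, 61, 51, 41), (54, 63, 53, 43), (55, 61, 51, 41), (56, 45, 36, 27), (57, 171, 153, 127), (58, 198, 180, 153), (59, 196, 177, 151), (60, 194, 175, 149), (61, 194, 175, 149)]
```

```bash
cat > ax.py <<'E'
from h import *
np.set_printoptions(precision=4,suppress=True)
d=np.load("pics/w3.npz")
R=[65,80,95,110,125,140,155]
E={'base':(.015,[199,200,201,202,203,203,204],[300,299,299,299,298,298,297]),
'wallo':(.027,[213,214,215,215,216,216,217],[287,286,286,286,285,285,285]),
'walli':(.027,[226,227,227,227,228,228,229],[274,274,274,274,273,273,273])}
M=[]
for k,(z,a,b) in E.items():
    A=ray(d,np.c_[np.array(a)+.5,R],z);B=ray(d,np.c_[np.array(b)+.5,R],z)
    mid=(A+B)/2; f=np.polyfit(mid[:,1],mid[:,0],1); M.append(mid)
    fa=np.polyfit(A[:,1],A[:,0],1)[0];fb=np.polyfit(B[:,1],B[:,0],1)[0]
    print(k,'width',np.linalg.norm(A-B,axis=1).mean(),'slopes',f[0],fa,fb,'x at y=.05',np.polyval(f,.05),'y=.15',np.polyval(f,.15))
print("pad",ray(d,[(251,52)],.059),ray(d,[(251,57)],.029))
# jig ends from top picture
t=eyes.camera_model("top")
print(ray(t,[(170.2,171.4),(171.4,203),(304.4,162.4),(307.2,194)],.015))
# jaw front top edge (z .057) and push block rear top edge
print(ray(t,[(235.5,182)],.057),ray(t,[(302.5,176)],.073))
z=float(sensors.get_state()["position"][2])-.031+.05
print("blank top",ray(d,[(202,207),(302,207),(232,251),(275,251),(232,290),(275,290)],z))
E
python3 ax.py
```

```text
base width 0.10798137247475566 slopes -0.06735264393146194 -0.06582397654285371 -0.06887600033472283 x at y=.05 0.5390892634702104 y=.15 0.5323539990770642
wallo width 0.07585449525391112 slopes -0.06413603203504968 -0.06350306879906674 -0.06476150005907208 x at y=.05 0.5392441906096532 y=.15 0.5328305874061482
walli width 0.04958522570041509 slopes -0.061730160521930415 -0.06280063340917366 -0.06065392846833517 x at y=.05 0.5391610562980911 y=.15 0.5329880402458981
pad [[0.5324 0.1682 0.059 ]] [[0.5322 0.1683 0.029 ]]
[[ 0.5825  0.2305  0.015 ]
 [ 0.4746  0.2254  0.015 ]
 [ 0.6089 -0.2276  0.015 ]
 [ 0.5008 -0.2349  0.015 ]]
[[0.5399 0.0055 0.057 ]] [[ 0.5558 -0.2138  0.073 ]]
blank top [[0.5179 0.0804 0.2406]
 [0.5584 0.0826 0.2406]
 [0.5308 0.0613 0.2406]
 [0.549  0.0623 0.2406]
 [0.5314 0.042  0.2406]
 [0.5505 0.043  0.2406]]
```

Request:
drive_tool:
  deltas:
    - {"linear": [-5,59,-40],"twist": 0.3,"claw": 0.2}
    - {"linear": [-5,59,-80],"twist": 0.3,"claw": 0.2}
    - {"linear": [-5,59,-120],"twist": 0.3,"claw": 0.2}
    - {"linear": [-5,59,-145],"twist": 0.3,"claw": 0.2}
    - {"linear": [-5,59,-155],"twist": 0.3,"claw": 0.2}
    - {"linear": [-5,59,-155],"twist": 0.3,"claw": 0.2}
    - {"linear": [-5,59,-155],"twist": 0.3,"claw": 0.2}

```text
clock: 5.55
position: [0.5363, 0.1085, 0.0671]
ee_rot: [0.0, 0.685, 0.729, 0.0]
contact_force: [0.9, 0.2, -0.1]
width: 0.0441
gripper_force: 42.4
```

```bash
python3 - <<'E'
from h import *
np.set_printoptions(precision=4,suppress=True)
im,d=shot("wrist","w4")
s=sensors.get_state();print(s["clock"],s["position"],s["ee_rot"],s["contact_force"])
E
```

```text
5.6 [0.5373 0.1082 0.068 ] [0.0012 0.6848 0.7288 0.0012] [ 0.8407 -0.4406 -1.4905]
```

View pics/w4.png

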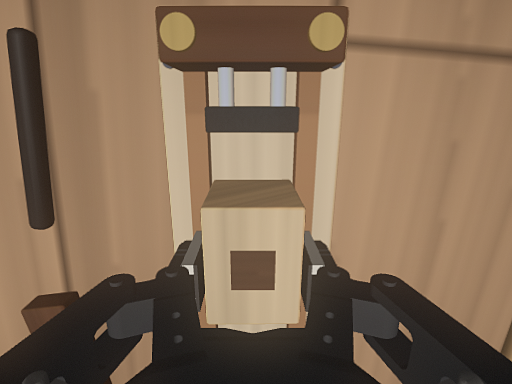

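The blank is centred over the channel (channel edges at cols ~209 and 294, blank front at 203–303). The pad face at rows 107–132 is clear ahead of it. Lowering now.

Request:
drive_tool:
  deltas:
    - {"linear": [-1,0,-7],"twist": 0,"claw": 0.2}
    - {"linear": [-1,0,-14],"twist": 0,"claw": 0.2}
    - {"linear": [-1,0,-16],"twist": 0,"claw": 0.2}
    - {"linear": [-1,0,-16],"twist": 0,"claw": 0.2}

```text
clock: 5.93
position: [0.5345, 0.1074, 0.0501]
ee_rot: [-0.0, 0.685, 0.728, -0.0]
contact_force: [-0.1, -0.6, -1.3]
width: 0.0447
gripper_force: 42.4
```

Request:
drive_tool:
  deltas:
    - {"linear": [0,0,-1],"twist": 0,"claw": 0.2}
    - {"linear": [0,0,-1],"twist": 0,"claw": 0.2}

```text
clock: 6.1
position: [0.535, 0.1076, 0.0495]
ee_rot: [0.0, 0.685, 0.728, 0.0]
contact_force: [0.1, 0.3, -0.5]
width: 0.0441
gripper_force: 42.4
```

Request:
drive_tool:
  deltas:
    - {"linear": [0,0,-2],"twist": 0,"claw": 0.2}
    - {"linear": [0,0,-2],"twist": 0,"claw": 0.2}

```text
clock: 6.27
position: [0.5351, 0.1076, 0.0493]
ee_rot: [0.0, 0.685, 0.728, 0.0]
contact_force: [-3.7, -0.5, 12.0]
width: 0.0446
gripper_force: 44.1
```

Request:
drive_tool:
  deltas:
    - {"linear": [0,0,-1],"twist": 0,"claw": 0.2}
    - {"linear": [0,0,-1],"twist": 0,"claw": 0.2}

```text
clock: 6.43
position: [0.5351, 0.1076, 0.0493]
ee_rot: [0.001, 0.685, 0.728, 0.001]
contact_force: [-5.7, -1.1, 18.1]
width: 0.0445
gripper_force: 44.7
```

Seated on the bed: z matches the grasp height plus 15 mm. Releasing.

Request:
drive_tool:
  deltas:
    - {"linear": [0,0,3],"twist": 0,"claw": 0.2}
    - {"linear": [0,0,3],"twist": 0,"claw": 0.6}
    - {"linear": [0,0,3],"twist": 0,"claw": 0.85}
    - {"linear": [0,0,3],"twist": 0,"claw": 0.85}
    - {"linear": [0,0,3],"twist": 0,"claw": 0.85}
    - {"linear": [0,0,3],"twist": 0,"claw": 0.85}
    - {"linear": [0,0,20],"twist": 0,"claw": 0.85}
    - {"linear": [0,0,60],"twist": 0,"claw": 0.85}
    - {"linear": [0,0,100],"twist": 0,"claw": 0.85}
    - {"linear": [0,0,140],"twist": 0,"claw": 0.85}
    - {"linear": [0,0,140],"twist": 0,"claw": 0.85}

```text
clock: 7.35
position: [0.5398, 0.1081, 0.1943]
ee_rot: [0.005, 0.685, 0.728, 0.006]
contact_force: [1.5, 0.3, 1.1]
width: 0.0727
gripper_force: 0.0
```

```bash
python3 - <<'E'
from h import *
np.set_printoptions(precision=4,suppress=True)
im,d=shot("wrist","w5")
s=sensors.get_state();print(s["clock"],s["position"],s["ee_rot"],s["contact_force"])
hsv=cv2.cvtColor(im,cv2.COLOR_RGB2HSV)
p0=proj(d,[[.535,.109,.065]])[0];print(p0)
u,v=p0.astype(int)
dk=(hsv[...,2]<125)[v-25:v+25,u-25:u+25]; n,l,st,c=cv2.connectedComponentsWithStats(dk.astype(np.uint8))
i=1+st[1:,4].argmax(); print(st[i],ray(d,[c[i]+[u-25,v-25]],.065))
q=np.argwhere(l==i)[:,::-1]+[u-25,v-25]
print(cv2.minAreaRect((ray(d,q,.065)[:,:2]*1000).astype(np.float32)))
E
```

```text
7.4 [0.538  0.108  0.1908] [0.0035 0.6851 0.7284 0.0038] [-0.2508 -0.8351 -0.5696]
[245.362  185.4261]
[ 15  16  21  20 399] [[0.5347 0.1094 0.065 ]]
((534.672607421875, 108.8272933959961), (18.524993896484375, 18.129613876342773), 3.258376121520996)
```

View pics/w5.png

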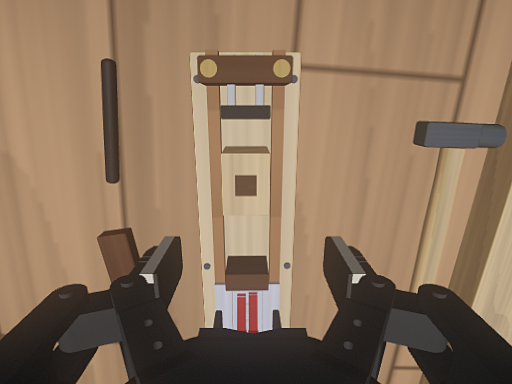

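The blank lies flat and centred at (0.5347, 0.109), yaw ≈3.3°. The jaw block is at rows 256–290. Next I go behind the push block with the fingers shut.

Request:
drive_tool:
  deltas:
    - {"linear": [22,-358,0],"twist": 0,"claw": 0}
    - {"linear": [22,-358,0],"twist": 0,"claw": 0}
    - {"linear": [22,-358,0],"twist": 0,"claw": 0}
    - {"linear": [22,-358,0],"twist": 0,"claw": 0}
    - {"linear": [22,-358,0],"twist": 0,"claw": 0}
    - {"linear": [22,-358,0],"twist": 0,"claw": 0}
    - {"linear": [22,-358,0],"twist": 0,"claw": 0}
    - {"linear": [22,-358,0],"twist": 0,"claw": 0}
    - {"linear": [22,-358,0],"twist": 0,"claw": 0}
    - {"linear": [22,-358,0],"twist": 0,"claw": 0}
    - {"linear": [22,-358,0],"twist": 0,"claw": 0}
    - {"linear": [22,-358,0],"twist": 0,"claw": 0}

```text
clock: 8.4
position: [0.556, -0.2494, 0.1847]
ee_rot: [-0.002, 0.685, 0.728, 0.0]
contact_force: [-0.2, 0.8, 0.9]
width: 0.0
gripper_force: 0.0
```

```bash
python3 - <<'E'
from h import *
np.set_printoptions(precision=4,suppress=True)
im,d=shot("wrist","w6")
s=sensors.get_state();print(s["clock"],s["position"],s["ee_rot"],s["contact_force"])
E
```

```text
8.45 [ 0.5562 -0.2489  0.1852] [-0.0014  0.685   0.7286  0.    ] [-0.0022  0.192  -0.8547]
```

View pics/w6.png

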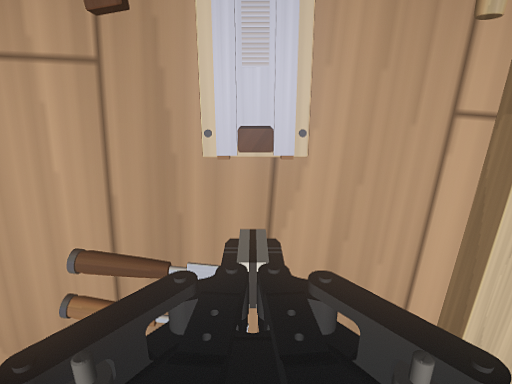

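The push block's top is at cols 237–274, rows 126–152, with its rear edge near row 152. The fingertips at (253,235) are laterally in line with it.

```bash
python3 - <<'E'
from h import *
np.set_printoptions(precision=4,suppress=True)
d=np.load("pics/w6.npz");im=d["im"]
print([(r,int(im[r,255].sum())) for r in range(122,162)])
print(ray(d,[(237,152),(274,152),(255.5,126)],.073),ray(d,[(203,157),(309,157)],.015))
E
```

```text
[(122, 599), (123, 602), (124, 616), (125, 586), (126, 182), (127, 226), (128, 253), (129, 300), (130, 293), (131, 290), (132, 293), (133, 292), (134, 289), (135, 290), (136, 290), (137, 292), (138, 287), (139, 285), (140, 286), (141, 287), (142, 285), (143, 283), (144, 275), (145, 270), (146, 269), (147, 268), (148, 266), (149, 267), (150, 259), (151, 246), (152, 408), (153, 542), (154, 523), (155, 521), (156, 480), (157, 410), (158, 418), (159, 421), (160, 423), (161, 422)]
[[ 0.5405 -0.2153  0.073 ]
 [ 0.5712 -0.2134  0.073 ]
 [ 0.5546 -0.1932  0.073 ]] [[ 0.5029 -0.2316  0.015 ]
 [ 0.6125 -0.225   0.015 ]]
```

Request:
drive_tool:
  deltas:
    - {"linear": [0,0,-40],"twist": 0,"claw": 0}
    - {"linear": [0,0,-80],"twist": 0,"claw": 0}
    - {"linear": [0,0,-115],"twist": 0,"claw": 0}
    - {"linear": [0,0,-126],"twist": 0,"claw": 0}
    - {"linear": [0,0,-126],"twist": 0,"claw": 0}
    - {"linear": [0,8,-126],"twist": 0,"claw": 0}
    - {"linear": [-1,14,-126],"twist": 0,"claw": 0}
    - {"linear": [-1,20,-126],"twist": 0,"claw": 0}
    - {"linear": [-1,20,-126],"twist": 0,"claw": 0}

```text
clock: 9.2
position: [0.5567, -0.2291, 0.0624]
ee_rot: [0.001, 0.685, 0.729, 0.001]
contact_force: [0.3, -0.4, 0.5]
width: 0.0001
gripper_force: 0.0
```

Request:
drive_tool:
  deltas:
    - {"linear": [0,2,0],"twist": 0,"claw": 0}
    - {"linear": [0,4,0],"twist": 0,"claw": 0}
    - {"linear": [0,6,0],"twist": 0,"claw": 0}
    - {"linear": [0,8,0],"twist": 0,"claw": 0}
    - {"linear": [-1,10,0],"twist": 0,"claw": 0}
    - {"linear": [-1,12,0],"twist": 0,"claw": 0}

```text
clock: 9.7
position: [0.5554, -0.2192, 0.0609]
ee_rot: [0.001, 0.685, 0.728, -0.0]
contact_force: [0.3, -4.4, 1.8]
width: 0.0002
gripper_force: 1.9
```

Request:
drive_tool:
  deltas:
    - {"linear": [0,3,0],"twist": 0,"claw": 0}
    - {"linear": [0,6,0],"twist": 0,"claw": 0}
    - {"linear": [-1,9,0],"twist": 0,"claw": 0}
    - {"linear": [-1,12,0],"twist": 0,"claw": 0}
    - {"linear": [-1,15,0],"twist": 0,"claw": 0}
    - {"linear": [-1,18,0],"twist": 0,"claw": 0}
    - {"linear": [-1,21,0],"twist": 0,"claw": 0}
    - {"linear": [-1,24,0],"twist": 0,"claw": 0}
    - {"linear": [-2,27,0],"twist": 0,"claw": 0}
    - {"linear": [-2,30,0],"twist": 0,"claw": 0}
    - {"linear": [-2,33,0],"twist": 0,"claw": 0}
    - {"linear": [-2,36,0],"twist": 0,"claw": 0}

```text
clock: 10.7
position: [0.5531, -0.1828, 0.0605]
ee_rot: [0.001, 0.685, 0.728, -0.0]
contact_force: [-0.1, -5.0, 3.4]
width: 0.0
gripper_force: 2.8
```

Request:
drive_tool:
  deltas:
    - {"linear": [0,3,0],"twist": 0,"claw": 0}
    - {"linear": [0,6,0],"twist": 0,"claw": 0}
    - {"linear": [-1,9,0],"twist": 0,"claw": 0}
    - {"linear": [-1,12,0],"twist": 0,"claw": 0}
    - {"linear": [-1,15,0],"twist": 0,"claw": 0}
    - {"linear": [-1,18,0],"twist": 0,"claw": 0}
    - {"linear": [-1,21,0],"twist": 0,"claw": 0}
    - {"linear": [-1,24,0],"twist": 0,"claw": 0}
    - {"linear": [-2,27,0],"twist": 0,"claw": 0}
    - {"linear": [-2,29,0],"twist": 0,"claw": 0}
    - {"linear": [-2,31,0],"twist": 0,"claw": 0}
    - {"linear": [-2,32,0],"twist": 0,"claw": 0}

```text
clock: 11.7
position: [0.551, -0.1508, 0.0605]
ee_rot: [0.001, 0.685, 0.729, -0.0]
contact_force: [1.0, -5.5, 3.2]
width: -0.0001
gripper_force: 3.0
```

Request:
drive_tool:
  deltas:
    - {"linear": [0,2,0],"twist": 0,"claw": 0}
    - {"linear": [0,4,0],"twist": 0,"claw": 0}
    - {"linear": [0,6,0],"twist": 0,"claw": 0}
    - {"linear": [0,8,0],"twist": 0,"claw": 0}
    - {"linear": [-1,10,0],"twist": 0,"claw": 0}
    - {"linear": [-1,12,0],"twist": 0,"claw": 0}
    - {"linear": [-1,13,0],"twist": 0,"claw": 0}
    - {"linear": [-1,14,0],"twist": 0,"claw": 0}

```text
clock: 12.37
position: [0.55, -0.1369, 0.0605]
ee_rot: [0.001, 0.685, 0.729, -0.0]
contact_force: [1.2, -5.8, 2.8]
width: 0.0001
gripper_force: 3.0
```

Request:
drive_tool:
  deltas:
    - {"linear": [0,1,0],"twist": 0,"claw": 0}
    - {"linear": [0,2,0],"twist": 0,"claw": 0}
    - {"linear": [0,3,0],"twist": 0,"claw": 0}

```text
clock: 12.62
position: [0.55, -0.134, 0.0605]
ee_rot: [0.001, 0.685, 0.729, -0.0]
contact_force: [0.5, -6.1, 3.7]
width: -0.0003
gripper_force: 3.2
```

Request:
drive_tool:
  deltas:
    - {"linear": [0,1,0],"twist": 0,"claw": 0}
    - {"linear": [0,2,0],"twist": 0,"claw": 0}
    - {"linear": [0,3,0],"twist": 0,"claw": 0}

```text
clock: 12.87
position: [0.55, -0.1311, 0.0605]
ee_rot: [0.001, 0.685, 0.729, -0.0]
contact_force: [1.1, -6.4, 3.2]
width: -0.0
gripper_force: 3.0
```

Request:
drive_tool:
  deltas:
    - {"linear": [0,1,0],"twist": 0,"claw": 0}
    - {"linear": [0,2,0],"twist": 0,"claw": 0}

```text
clock: 13.03
position: [0.55, -0.129, 0.0605]
ee_rot: [0.001, 0.685, 0.729, -0.0]
contact_force: [0.0, -6.8, 2.2]
width: 0.0001
gripper_force: 3.1
```

Request:
drive_tool:
  deltas:
    - {"linear": [0,1,0],"twist": 0,"claw": 0}
    - {"linear": [0,1,0],"twist": 0,"claw": 0}

```text
clock: 13.2
position: [0.5499, -0.1278, 0.0605]
ee_rot: [0.001, 0.685, 0.729, -0.0]
contact_force: [0.7, -4.4, 3.6]
width: 0.0002
gripper_force: 2.7
```

Request:
drive_tool:
  deltas:
    - {"linear": [0,1,0],"twist": 0,"claw": 0}
    - {"linear": [0,1,0],"twist": 0,"claw": 0}

```text
clock: 13.37
position: [0.55, -0.1273, 0.0605]
ee_rot: [0.001, 0.685, 0.729, -0.001]
contact_force: [0.2, -7.0, 3.6]
width: 0.0002
gripper_force: 3.5
```

Request:
drive_tool:
  deltas:
    - {"linear": [0,1,0],"twist": 0,"claw": 0}
    - {"linear": [0,1,0],"twist": 0,"claw": 0}

```text
clock: 13.53
position: [0.55, -0.1273, 0.0605]
ee_rot: [0.002, 0.685, 0.729, -0.001]
contact_force: [-1.0, -9.6, 3.4]
width: -0.0002
gripper_force: 4.8
```

The blank has reached the pad and force is building. I'll continue in 1 mm steps.

Request:
drive_tool:
  deltas:
    - {"linear": [0,1,0],"twist": 0,"claw": 0}
    - {"linear": [0,1,0],"twist": 0,"claw": 0}

```text
clock: 13.7
position: [0.5502, -0.1271, 0.0605]
ee_rot: [0.002, 0.684, 0.729, -0.002]
contact_force: [-0.4, -12.8, 2.1]
width: -0.0001
gripper_force: 5.9
```

Request:
drive_tool:
  deltas:
    - {"linear": [0,1,0],"twist": 0,"claw": 0}
    - {"linear": [0,1,0],"twist": 0,"claw": 0}

```text
clock: 13.87
position: [0.5504, -0.1266, 0.0606]
ee_rot: [0.003, 0.684, 0.729, -0.002]
contact_force: [-0.6, -13.0, 1.4]
width: -0.0001
gripper_force: 6.6
```

Request:
drive_tool:
  deltas:
    - {"linear": [0,1,0],"twist": 0,"claw": 0}
    - {"linear": [0,1,0],"twist": 0,"claw": 0}

```text
clock: 14.03
position: [0.5506, -0.1261, 0.0606]
ee_rot: [0.003, 0.684, 0.729, -0.002]
contact_force: [1.7, -14.4, 1.1]
width: -0.0
gripper_force: 7.2
```

Request:
drive_tool:
  deltas:
    - {"linear": [0,1,0],"twist": 0,"claw": 0}
    - {"linear": [0,2,0],"twist": 0,"claw": 0}
    - {"linear": [0,2,0],"twist": 0,"claw": 0}

```text
clock: 14.28
position: [0.5509, -0.1251, 0.0606]
ee_rot: [0.004, 0.684, 0.729, -0.003]
contact_force: [-0.3, -16.8, -0.2]
width: 0.0
gripper_force: 8.5
```

Request:
drive_tool:
  deltas:
    - {"linear": [0,1,0],"twist": 0,"claw": 0}
    - {"linear": [0,1,0],"twist": 0,"claw": 0}

```text
clock: 14.45
position: [0.5511, -0.1246, 0.0606]
ee_rot: [0.004, 0.684, 0.73, -0.003]
contact_force: [1.7, -18.6, -0.7]
width: 0.0001
gripper_force: 9.2
```

Request:
drive_tool:
  deltas:
    - {"linear": [0,1,0],"twist": 0,"claw": 0}
    - {"linear": [0,1,0],"twist": 0,"claw": 0}

```text
clock: 14.62
position: [0.5511, -0.1241, 0.0607]
ee_rot: [0.005, 0.684, 0.73, -0.003]
contact_force: [-0.5, -19.9, -1.2]
width: -0.0002
gripper_force: 9.9
```

Request:
drive_tool:
  deltas:
    - {"linear": [0,1,0],"twist": 0,"claw": 0}
    - {"linear": [0,1,0],"twist": 0,"claw": 0}
    - {"linear": [0,1,0],"twist": 0,"claw": 0}
    - {"linear": [0,1,0],"twist": 0,"claw": 0}

```text
clock: 14.95
position: [0.551, -0.1237, 0.0607]
ee_rot: [0.005, 0.684, 0.73, -0.003]
contact_force: [-0.6, -21.0, -0.6]
width: 0.0001
gripper_force: 10.6
```

Request:
drive_tool:
  deltas:
    - {"linear": [0,-2,0],"twist": 0,"claw": 0}
    - {"linear": [0,-5,0],"twist": 0,"claw": 0}
    - {"linear": [0,-8,0],"twist": 0,"claw": 0}
    - {"linear": [0,-12,0],"twist": 0,"claw": 0}
    - {"linear": [0,-20,0],"twist": 0,"claw": 0}
    - {"linear": [0,-30,0],"twist": 0,"claw": 0}
    - {"linear": [0,-30,0],"twist": 0,"claw": 0}
    - {"linear": [0,-30,0],"twist": 0,"claw": 0}

```text
clock: 15.62
position: [0.5496, -0.1476, 0.0601]
ee_rot: [-0.0, 0.686, 0.728, 0.0]
contact_force: [-0.1, -0.6, 0.0]
width: -0.0002
gripper_force: 0.0
```

Request:
drive_tool:
  deltas:
    - {"linear": [0,0,40],"twist": 0,"claw": 0}
    - {"linear": [0,0,80],"twist": 0,"claw": 0}
    - {"linear": [0,0,120],"twist": 0,"claw": 0}
    - {"linear": [-6,40,140],"twist": 0,"claw": 0}
    - {"linear": [-10,100,140],"twist": 0,"claw": 0}
    - {"linear": [-10,160,140],"twist": 0,"claw": 0}
    - {"linear": [-10,200,140],"twist": 0,"claw": 0}
    - {"linear": [-10,200,140],"twist": 0,"claw": 0}
    - {"linear": [-10,200,140],"twist": 0,"claw": 0}

```text
clock: 16.37
position: [0.5386, 0.0597, 0.2005]
ee_rot: [-0.002, 0.683, 0.73, 0.002]
contact_force: [0.5, -0.2, -0.1]
width: 0.0001
gripper_force: 0.0
```

```bash
python3 - <<'E'
from h import *
np.set_printoptions(precision=4,suppress=True)
im,d=shot("wrist","w7")
s=sensors.get_state();print(s["clock"],s["position"],s["ee_rot"],s["contact_force"])
E
```

```text
16.4167 [0.5389 0.0564 0.2003] [-0.0007  0.6831  0.7303  0.0004] [-0.1415 -0.9397  0.295 ]
```

View pics/w7.png

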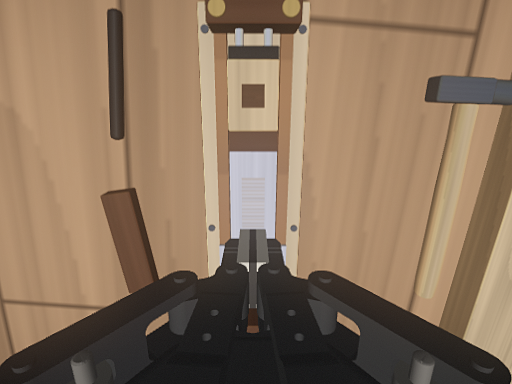

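The blank is flat and tight between the pad (row ~58) and the jaw (row ~131), and the tools are undisturbed. I'll check quickly how far the pad is compressed.

```bash
python3 - <<'E'
from h import *
np.set_printoptions(precision=4,suppress=True)
d=np.load("pics/w7.npz");g=d["im"][...,:].sum(2).astype(int)
print([(r,g[r,246:262].mean().astype(int)) for r in list(range(40,64))+list(range(126,136))])
q=np.argwhere(g[80:112,238:270]<300)
print("square",ray(d,[q.mean(0)[::-1]+[238,80]],.065),cv2.minAreaRect((ray(d,q[:,::-1]+[238,80],.065)[:,:2]*1000).astype(np.float32)))
print("blank front/rear",ray(d,[(254,59),(254,131)],.065))
E
```

```text
[(40, np.int64(528)), (41, np.int64(528)), (42, np.int64(530)), (43, np.int64(538)), (44, np.int64(522)), (45, np.int64(416)), (46, np.int64(234)), (47, np.int64(166)), (48, np.int64(182)), (49, np.int64(184)), (50, np.int64(185)), (51, np.int64(187)), (52, np.int64(187)), (53, np.int64(187)), (54, np.int64(189)), (55, np.int64(190)), (56, np.int64(189)), (57, np.int64(179)), (58, np.int64(214)), (59, np.int64(413)), (60, np.int64(524)), (61, np.int64(528)), (62, np.int64(520)), (63, np.int64(519)), (126, np.int64(532)), (127, np.int64(533)), (128, np.int64(536)), (129, np.int64(532)), (130, np.int64(477)), (131, np.int64(337)), (132, np.int64(254)), (133, np.int64(270)), (134, np.int64(273)), (135, np.int64(274))]
square [[0.533  0.1404 0.065 ]] ((532.9929809570312, 140.35183715820312), (18.399185180664062, 17.433704376220703), 3.801424741744995)
blank front/rear [[0.5323 0.1699 0.065 ]
 [0.5363 0.1102 0.065 ]]
```

```bash
python3 -c "
from rig import manip
print(manip.sign_off())"
```

```text
the job is handed in; nothing more can be done
None
```

The blank is gripped flat and centred in the jig, held by the pawls alone. I stopped at a measured push of 21 N, estimate the remaining grip at about 9–16 N, and handed the job in at about 16 s.

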